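Snap the retainer home over the loaded nest

TASK

One of the three nests of the specimen holder holds the bright silver specimen, the others hold black blanks. Take the white hand pusher and, with its foot, press the blue retainer ring over the specimen straight down until it snaps fully home, leaving the other two rings standing proud; only the pusher may touch the holder and its rings. Then set the pusher back upright, wholly on its green pad, without dropping it, and leave everything else on the bench where it is.

Things in the scene. Friction and masses are not known exactly. Their poses are not given: they have to be found in the camera images.
- holder: Fixed aluminium specimen holder on the bench: block 100 mm (own x) by 250 mm (own y) by 30 mm high, with three round nests in a row along its own y, 75 mm apart, each 54 mm wide and 12 mm deep with a blue snap-in retainer ring above it. Origin: centre of its underside; z up. Its place and heading vary.
- specimen: The polished specimen: bright silver-white disc, 44 mm across and 7 mm thick, lying in one of the three nests (any of them) and seen through the window of the ring above it. Origin: centre of its underside, 18 mm above the table. The two other nests hold matt black blank discs of the same size.
- pusher: Loose hand pusher, white plastic with a red band, 140 g give or take, standing upright: round about its own z; flat foot 44 mm across and 12 mm high, neck 20 mm across from 22 to 46 mm up, round grip 26 mm across from 52 mm up to the top at 98 mm. Origin: centre of the foot's flat underside; z along the grip. The foot is wider than a ring's window and narrower than the ring.
- pad: Flat round green parking pad, fixed on the bench to the left or right of the holder: 100 mm across, 4 mm thick; the pusher stands on it at the start. Origin: centre of its underside, on the table.
- retainer_a_top (a point): Centre of the top face of the blue retainer ring over the end (-y) nest: plastic ring, 52 mm outside, 30 mm window, 5 mm thick; its top face is 38 mm above the table when proud and 31 mm when home.
- retainer_a (a joint): Travel of the blue retainer ring over the end (-y) nest (holder's own y = -75 mm). 0 = standing proud (ring's top 8 mm above the block), 0.007 m = snapped fully home (top 1 mm above the block); grows as the ring goes straight down. It is a snap fit: a push of about 6 N starts it down, it resists (less and less) until about halfway (3.5 mm) and then snaps home by itself and stays; let go short of halfway, it springs back up; once home it stops hard.
- retainer_b_top (a point): Centre of the top face of the blue retainer ring over the middle nest: plastic ring, 52 mm outside, 30 mm window, 5 mm thick; its top face is 38 mm above the table when proud and 31 mm when home.
- retainer_b (a joint): Travel of the blue retainer ring over the middle nest (holder's own y = 0 mm). 0 = standing proud (ring's top 8 mm above the block), 0.007 m = snapped fully home (top 1 mm above the block); grows as the ring goes straight down. It is a snap fit: a push of about 6 N starts it down, it resists (less and less) until about halfway (3.5 mm) and then snaps home by itself and stays; let go short of halfway, it springs back up; once home it stops hard.
- retainer_c_top (a point): Centre of the top face of the blue retainer ring over the end (+y) nest: plastic ring, 52 mm outside, 30 mm window, 5 mm thick; its top face is 38 mm above the table when proud and 31 mm when home.
- retainer_c (a joint): Travel of the blue retainer ring over the end (+y) nest (holder's own y = 75 mm). 0 = standing proud (ring's top 8 mm above the block), 0.007 m = snapped fully home (top 1 mm above the block); grows as the ring goes straight down. It is a snap fit: a push of about 6 N starts it down, it resists (less and less) until about halfway (3.5 mm) and then snaps home by itself and stays; let go short of halfway, it springs back up; once home it stops hard.
- dish: Bystander, not to be disturbed. Open glass dish, 90 mm across, 14 mm high, with chips in it; origin: centre of its underside.
- objective: Bystander, not to be disturbed. Steel microscope objective standing on its nose, 32 mm across, 42 mm high; origin: centre of its underside.
- tweezers: Bystander, not to be disturbed. Steel tweezers lying flat along their own x, 120 mm long, 6 mm high; origin: underneath their middle.
- slide_box: Bystander, not to be disturbed. Orange plastic slide box, 100 x 85 x 33 mm; origin: centre of its underside.
- jar: Bystander, not to be disturbed. Amber glass jar, 56 mm across, 70 mm high; origin: centre of its underside.
- screwdriver: Bystander, not to be disturbed. Screwdriver lying along its own x, 170 mm long; origin: underneath it.
- mouse: Bystander, not to be disturbed. Black computer mouse, 100 x 60 x 30 mm; origin: centre of its underside.
There are look-alikes about, which are no part of the job. Of the things that look like the pad, take the one that is farthest to the robot's left at the start.

How it is judged:
By the outcome, as a careful person would: the job done as asked, in the order asked, and still so for the second after the job is handed in, with the robot touching nothing.
It also fails if it takes over 51 s, if anything falls off the work surface, if the arm or the gripper's body presses on something with over 40 N, if the wrist force passes 120 N, or if a joint passes its speed limit or range.

ROBOT

A 7-joint arm with a two-finger parallel gripper is mounted at the origin on the work surface. World frame = base frame: x ahead of the robot, y to its left, z up, the work surface at z = 0. Lengths are in m, angles in rad, forces in N, time in s.
With the tool pointing down it reaches from about 0.425 to 0.875 m from the base axis. Payload 9.9 kg.
Tool frame: the origin (TCP) lies on the front face of the gripper's body, between the roots of the fingers; the fingertips stand 73 mm ahead of it and the grasp point (between the pads) lies 54 mm ahead of it; z points along the fingers, y is the direction in which the jaws open and shut (so a half turn about z gives the same grasp; the last joint's range is limited). The gripper opens to 85 mm and grips with 20 to 120 N. Pads are 22 mm wide; open, the fingers measure 114 mm over their backs; the gripper's body (76 mm by 85 mm) begins 54 mm behind the grasp point. The pads swing forward as they close: fully open they stand 13 mm farther back than shut.
Start: joints at [-1.246, 0.576, 0.025, 1.437, -0.015, 1.129, -0.057], TCP at [0.268, 0.619, 0.304] pointing down, gripper open.
Joint ranges: [-2.76, 2.76], [-0.34, 2.15], [-1.52, 1.57], [0.19, 2.46], [-1.09, 4.23], [0.17, 1.99], [-2.82, 2.82]. Speed limits (rad/s): [2.22, 2.22, 3.01, 3.01, 3.14, 3.14, 3.14].

INTERFACE

Orientations are given as [roll, pitch, yaw] about the fixed x, y, z axes, in that order (R = Rz(yaw) Ry(pitch) Rx(roll)).
In Python, from plant import manip gives the robot as it stands. The module is installed in compiled form; this text tells all that it offers.
- The arm moves only by the tool step_arm, never from a script. Its argument "targets" is one flat list of numbers, 5 for each row, row after row: the shift along the tool's x, y, z in m, then the turn about the tool's z in degrees, then the closure in counts, from 0 (fully open) to 255 (shut). A call has 1 to 8 rows; each row shifts and turns the commanded pose from where the row before left it, along the tool's axes as they then stand; what a row does not reach is not made up. A row lasts 1/10 s, in which the tool goes at most 50 mm and 8.59 degrees, less where a joint would pass 70% of its speed; a pose out of reach is approached as far as the arm can. A call is refused whole if a number of a shift passes 0.05 or a number of a turn 8.59, either way. A call with a gripper value outside its range is refused whole. The fingers move at their own pace and stop on an object; "squeeze" is the grip in N (left out, the last holds). Time passes only in rows, so rows that do not move let the fingers close. It gives the time, the measured TCP pose, the force and the opening at its end, in the units of the state.
- manip.observe(): the state, without advancing time (a new reading comes with each control period).
- manip.read_camera(name): name is "scene" or "top" or "wrist"; returns a dict with "image" (384x512x3 uint8, red, green, blue), "fx", "fy", "cx", "cy" (pixels), "rvec" (rotation vector, rad) and "tvec" (3), from world to camera coordinates, as OpenCV has them; the wrist camera has in their place "tool_from_camera" (4x4, takes a point from camera to tool coordinates, whose origin is the TCP and whose axes are the flange's). Camera axes: x right, y down, z forward; pixel columns grow to the right and rows downward; lengths in m; the calibration is good to about 2 mm. A picture is of the moment at which its call begins: read the wrist's pose just before it. There is no depth.
- manip.hand_in(): hands the job in, once; it reports no verdict.
Trained networks look in a picture, given as the dict that the camera call returned (one of the last four; its "shot" number tells which), for a name from the list of things; names that differ only in an ending like _2 or _b are one class to them, and where a whole thing is asked for, a point or a joint stands for the part that bears it (a point fixed in the world has none). Each returns a list of dicts, best first, with "conf" (0 to 1); they miss things now and then, are a little off and sometimes report something else, mostly with a low value. They report only what shows in the picture. A call takes as long as a camera call. They do not tell look-alikes from the thing itself.
- manip.outline_of(target, picture): "pixels" (384x512 bool, what is visible of it).
- manip.place_of(target, picture): "point" ([x, y, z] in m, in the coordinates of the camera as it stood for that picture, good to about 4 mm: a listed point, or the origin of a listed thing).
The state is a dict: "t": time; "qpos": joint angles; "joint_velocities": joint speeds; "effort": joint torques, N m; "eef_pos": TCP position; "ee_rot": TCP orientation; "contact_force": force on the tool from outside, world axes, zero at the start; "torque": the same for the moment, N m; "opening": finger opening in m.
Only numpy, scipy, OpenCV 4.12 (cv2) and the standard library are available. Lean on these libraries where they do the work, as an engineer would, in place of code of your own. Each camera call takes 0.05 s, during which the arm holds its last target. There are 200 camera calls.

## Working session

There is one attempt and no reset: what is moved stays moved. The work goes in short steps, Python scripts to look and compute and a tool call to move; the robot and the scene stay as the last step left them, time stands still between calls to the robot, and variables do not carry over. Pictures are saved under pics/ and viewed, about 8 in all and at most 12, crops included, and the job is handed in when it is done.

Besides the shell and the picture viewer there is one more tool, called after "Call:" as name(argument=value, ...) on one line, values as JSON. step_arm: Moves the arm, as the interface text tells. Its arguments: {"type":"object","properties":{"targets":{"type":"array","items":{"type":"number"}},"squeeze":{"type":"number"}},"required":["targets"]}

```bash
mkdir -p pics; cat > h.py <<'E'
import numpy as np, cv2
from scipy.spatial.transform import Rotation as R
from plant import manip
def world(c,p):
    Rm=cv2.Rodrigues(np.array(c["rvec"],float))[0]; return Rm.T@(np.array(p)-np.array(c["tvec"]).ravel())
def ray(c,u,v,z):
    Rm=cv2.Rodrigues(np.array(c["rvec"],float))[0]; o=-Rm.T@np.array(c["tvec"]).ravel()
    d=Rm.T@np.array([(u-c["cx"])/c["fx"],(v-c["cy"])/c["fy"],1]); return o+d*(z-o[2])/d[2]
def save(c,n): cv2.imwrite(f"pics/{n}.png",cv2.cvtColor(c["image"],cv2.COLOR_RGB2BGR))
E
python3 - <<'E'
from h import *
s=manip.observe(); print(s["t"],s["eef_pos"],s["ee_rot"],s["opening"])
for n in("scene","top"):
    c=manip.read_camera(n); save(c,n)
    for t in("holder","specimen","pusher","pad","retainer_a_top","jar","objective","mouse"):
        print(n,t,[(np.round(world(c,d["point"]),3).tolist(),round(d["conf"],2)) for d in manip.place_of(t,c)])
print(manip.observe()["t"])
E
```

```text
0.0 [0.26812084 0.61908848 0.30304205] [-3.13991732e+00  5.19440201e-05  2.73293056e+00] 0.08547693306692881
scene holder [([0.559, -0.036, 0.002], 0.87), ([0.537, 0.035, 0.034], 0.54)]
scene specimen [([0.559, -0.038, 0.021], 0.51)]
scene pusher [([0.494, 0.294, 0.003], 0.54), ([0.558, -0.038, 0.017], 0.42)]
scene pad [([0.391, 0.085, -0.002], 0.94), ([0.608, 0.198, -0.002], 0.78), ([0.354, 0.225, 0.0], 0.69), ([0.488, 0.297, 0.002], 0.68)]
scene retainer_a_top [([0.582, -0.106, 0.041], 0.72)]
scene jar [([0.669, -0.457, 0.001], 0.87)]
scene objective [([0.76, 0.135, -0.005], 0.65)]
scene mouse [([0.431, -0.518, -0.0], 0.71), ([0.666, -0.458, -0.001], 0.57)]
top holder [([0.559, -0.038, 0.0], 0.97)]
top specimen [([0.498, 0.292, 0.006], 0.7)]
top pusher [([0.496, 0.289, 0.003], 0.62), ([0.43, -0.522, 0.0], 0.4)]
top pad [([0.609, 0.201, 0.002], 0.98), ([0.386, 0.085, 0.005], 0.66), ([0.486, 0.299, -0.001], 0.65), ([0.352, 0.223, 0.005], 0.64)]
top retainer_a_top [([0.58, -0.108, 0.039], 0.62)]
top jar [([0.665, -0.456, 0.001], 0.82)]
top objective [([0.758, 0.127, 0.004], 0.47)]
top mouse [([0.433, -0.519, 0.002], 0.85)]
0.9
```

```bash
python3 -c "
import cv2
a=cv2.imread('pics/scene.png');b=cv2.imread('pics/top.png');print(a.shape)"
```

```text
(384, 512, 3)
```

View pics/top.png

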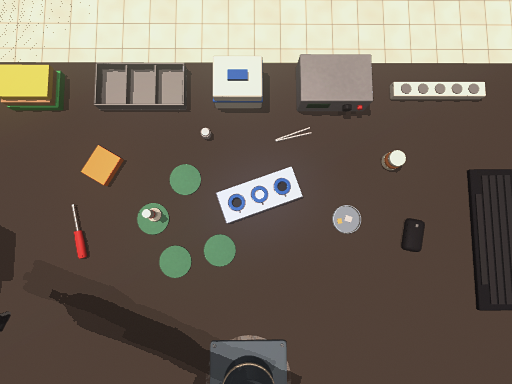

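View pics/scene.png

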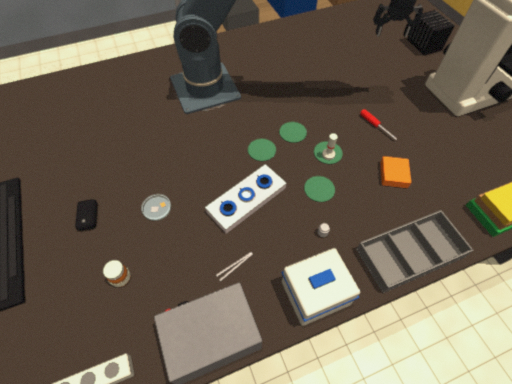

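The specimen (bright) is in the middle nest: top image about (260,195), with black discs at (237,202) and (282,186). The pusher stands on the leftmost pad, at (152,217). I'm moving above the pusher.

Call:
step_arm(targets=[-0.034,-0.021,0,0,0,-0.034,-0.021,0,0,0,-0.034,-0.021,0,0,0,-0.034,-0.021,0,0,0,-0.034,-0.021,0,0,0,-0.034,-0.021,0,0,0,-0.034,-0.021,0,0,0,-0.034,-0.021,0,0,0])

```text
t: 1.7
eef_pos: [0.4519, 0.3557, 0.3041]
ee_rot: [3.141, 0.0, 2.733]
contact_force: [0.7, 0.1, -0.5]
opening: 0.0854
```

Call:
step_arm(targets=[-0.034,-0.021,0,0,0,-0.034,-0.021,0,0,0,0,0,0,0,0,0,0,0,0,0])

```text
t: 2.1
eef_pos: [0.4974, 0.2907, 0.304]
ee_rot: [3.141, 0.0, 2.73]
contact_force: [0.1, 1.1, 0.5]
opening: 0.0852
```

```bash
cat >> h.py <<'E'
def wrist(n=None):
    s=manip.observe(); c=manip.read_camera("wrist")
    T=np.eye(4); T[:3,:3]=R.from_euler("xyz",s["ee_rot"]).as_matrix(); T[:3,3]=s["eef_pos"]
    M=np.linalg.inv(T@np.array(c["tool_from_camera"])); c["rvec"]=cv2.Rodrigues(M[:3,:3])[0]; c["tvec"]=M[:3,3]
    if n: save(c,n)
    print("t",s["t"],"tcp",np.round(s["eef_pos"],4),np.round(s["ee_rot"],4),"F",np.round(s["contact_force"],1),"op",s["opening"])
    return s,c
def places(c,names):
    for t in names: print(t,[(np.round(world(c,d["point"]),4).tolist(),round(d["conf"],2)) for d in manip.place_of(t,c)])
def totool(s,d): return R.from_euler("xyz",s["ee_rot"]).as_matrix().T@np.array(d)
E
python3 - <<'E'
from h import *
s,c=wrist("w1"); places(c,["pusher","pad"]); c["tool_from_camera"];print(np.round(c["tool_from_camera"],3))
E
```

```text
t 2.1 tcp [0.4974 0.2907 0.304 ] [3.1414e+00 1.0000e-04 2.7303e+00] F [0.1 1.1 0.5] op 0.08523896816155493
pusher [([0.5013, 0.2925, 0.0032], 0.6)]
pad [([0.611, 0.2018, -0.0061], 0.9), ([0.4849, 0.3037, -0.0008], 0.82), ([0.3552, 0.2276, -0.0024], 0.8), ([0.3862, 0.0875, 0.0025], 0.8)]
[[-0.    -0.96  -0.279  0.07 ]
 [ 1.    -0.    -0.002  0.001]
 [ 0.002 -0.279  0.96  -0.07 ]
 [ 0.     0.     0.     1.   ]]
```

View pics/w1.png

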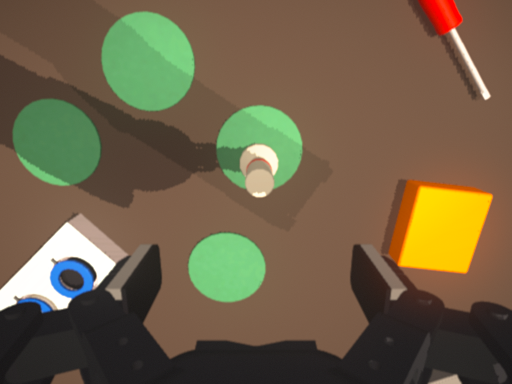

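The pusher stands off-centre on its pad, with its foot at about (259,157), its top at about (259,181) and the pad centre at about (260,148). I'll compute these precisely.

```bash
python3 - <<'E'
from h import *
s,c=wrist()
im=c["image"].astype(int)
hsv=cv2.cvtColor(c["image"],cv2.COLOR_RGB2HSV)
m=((hsv[...,0]>50)&(hsv[...,0]<90)&(hsv[...,1]>80)).astype(np.uint8)
n,l,st,ce=cv2.connectedComponentsWithStats(m)
for i in range(1,n):
    if st[i,4]>500:
        pts=cv2.convexHull(np.argwhere(l==i)[:,::-1].astype(np.int32)); 
        # metric circle fit on z=4mm plane
        w=np.array([ray(c,u+0.0,v+0.0,0.004)[:2] for u,v in pts[:,0]])
        print("pad",[np.round(v,4) for v in cv2.minEnclosingCircle(w.astype(np.float32))], st[i])
o=manip.outline_of("pusher",c)
print([(x["conf"],x["pixels"].sum()) for x in o])
p=o[0]["pixels"]; rows=np.where(p.any(1))[0]
for r in rows[::3]:
    cc=np.where(p[r])[0]; print(r,cc.min(),cc.max(),end="; ")
for u,v in((259,181),(259,184)): print(u,v,ray(c,u,v,0.102))
print(ray(c,259,157,.016))
E
```

```text
t 2.25 tcp [0.496  0.2929 0.3039] [ 3.1412e+00 -7.0000e-04  2.7349e+00] F [-0.6  0.6 -0.4] op 0.08556514223607128
pad [array([0.3542, 0.2271]), np.float64(0.0499)] [ 101   14   93   99 7194]
pad [array([0.3879, 0.0891]), np.float64(0.0504)] [  12  100   88   87 5937]
pad [array([0.4872, 0.2991]), np.float64(0.0498)] [ 215  108   86   82 4231]
pad [array([0.6114, 0.1999]), np.float64(0.0502)] [ 187  234   77   70 4200]
[(0.9, np.int64(1560)), (0.24, np.int64(7276))]
146 254 261; 149 247 269; 152 243 271; 155 242 273; 158 240 274; 161 239 275; 164 238 275; 167 238 275; 170 239 274; 173 241 273; 176 242 272; 179 244 271; 182 243 272; 185 243 272; 188 243 272; 191 245 271; 194 247 269; 197 251 265; 259 181 [0.49717613 0.29599222 0.102     ]
259 184 [0.49966591 0.29492721 0.102     ]
[0.49217444 0.29897553 0.016     ]
```

```bash
python3 - <<'E'
from h import *
s,c=wrist()
print(ray(c,256.7,165.5,.014),ray(c,257.7,184.5,.102))
for n in("top","scene"):
    c=manip.read_camera(n); o=manip.outline_of("pusher",c)[0]; ys,xs=np.where(o["pixels"]); print(n,o["conf"],xs.min(),xs.max(),ys.min(),ys.max())
    # blue rings fine measure
    h=cv2.cvtColor(c["image"],cv2.COLOR_RGB2HSV); m=((h[...,0]>100)&(h[...,0]<130)&(h[...,1]>130)&(h[...,2]>60)).astype(np.uint8)
    k,l,st,ce=cv2.connectedComponentsWithStats(m)
    for i in range(1,k):
        if st[i,4]>60:
            e=cv2.minEnclosingCircle(np.argwhere(l==i)[:,::-1].astype(np.float32)); b=st[i]
            print(b,np.round(ray(c,b[0]+(b[2]-1)/2,b[1]+(b[3]-1)/2,.037),4))
    places(c,["retainer_a_top","retainer_b_top","retainer_c_top"])
E
```

```text
t 2.35 tcp [0.4961 0.2928 0.3039] [ 3.1414e+00 -4.0000e-04  2.7350e+00] F [-0.6  0.2  0.4] op 0.08544009034135228
[0.50058131 0.29240578 0.014     ] [0.49973223 0.29353586 0.102     ]Traceback (most recent call last):
  File "<stdin>", line 5, in <module>
IndexError: list index out of range
```

Call:
step_arm(targets=[-0.0036,0.0016,0.034,0,0,0,0,0.034,0,0,0,0,0.034,0,0,0,0,0.034,0,0,0,0,0.034,0,0,0,0,0,0,0], squeeze=50)

```text
t: 3.1
eef_pos: [0.4986, 0.2908, 0.1301]
ee_rot: [-3.136, -0.004, 2.734]
contact_force: [-0.5, 0.1, -0.2]
opening: 0.0854
```

```bash
python3 - <<'E'
from h import *
s,c=wrist("w2")
E
```

```text
t 3.1 tcp [0.4986 0.2908 0.1301] [-3.1355 -0.004   2.7335] F [-0.5  0.1 -0.2] op 0.08543832315540273
```

View pics/w2.png

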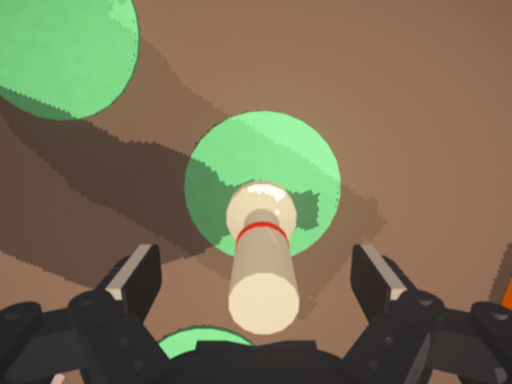

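```bash
python3 - <<'E'
from h import *
s,c=wrist()
for u,v,z in((264,296,.102),(262,214,.016)):
    p=ray(c,u,v,z); print(p,totool(s,p-s["eef_pos"]))
E
```

```text
t 3.15 tcp [0.4997 0.2913 0.1325] [-3.1381e+00 -2.3000e-03  2.7333e+00] F [-0.5 -0.3  0.5] op 0.0855176932769437
[0.49970066 0.29504548 0.102     ] [0.00146263 0.0035327  0.03052659]
[0.50016401 0.29538859 0.016     ] [0.000979   0.00432876 0.11652348]
```

Call:
step_arm(targets=[0.001,0.003,0,0,0,0,0,0,0,255,0,0,0,0,255,0,0,0,0,255,0,0,0,0,255,0,0,0,0,255,0,0,0,0,255,0,0,0,0,255], squeeze=50)

```text
t: 4.0
eef_pos: [0.5012, 0.2947, 0.1342]
ee_rot: [3.141, 0.0, 2.733]
contact_force: [-0.9, -1.7, 6.2]
opening: 0.0248
```

Call:
step_arm(targets=[0,0,0,0,255,0,0,0,0,255,0,0,0,0,255])

```text
t: 4.3
eef_pos: [0.5011, 0.2947, 0.1342]
ee_rot: [3.141, 0.0, 2.733]
contact_force: [-1.0, -0.3, 4.8]
opening: 0.0251
```

```bash
python3 - <<'E'
from h import *
s,c=wrist("w3")
o=manip.outline_of("pusher",c); print([(x["conf"],x["pixels"].sum()) for x in o])
E
```

```text
t 4.3 tcp [0.5011 0.2947 0.1342] [3.1414e+00 2.0000e-04 2.7327e+00] F [-1.  -0.3  4.8] op 0.02505532916480901
[(0.93, np.int64(8761))]
```

View pics/w3.png

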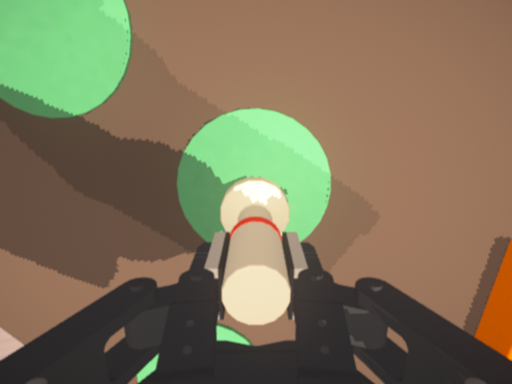

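The grip holds with the pusher upright (opening 25 mm). I'll lift it and carry it to a viewing spot by the holder.

Call:
step_arm(targets=[0,0,-0.02,0,255,0,0,-0.03,0,255,0,0,-0.03,0,255,0,0,-0.02,0,255,-0.012,-0.0125,0,0,255,-0.022,-0.0235,0,0,255,-0.022,-0.0235,0,0,255,-0.022,-0.0235,0,0,255])

```text
t: 5.2
eef_pos: [0.5396, 0.1852, 0.2326]
ee_rot: [-3.14, -0.001, 2.733]
contact_force: [-0.3, -0.7, -1.3]
opening: 0.0248
```

Call:
step_arm(targets=[-0.022,-0.0235,0,0,255,-0.022,-0.0235,0,0,255,-0.022,-0.0235,0,0,255,-0.022,-0.0235,0,0,255,-0.022,-0.0235,0,0,255,-0.022,-0.0235,0,0,255,-0.022,-0.0235,0,0,255,-0.022,-0.0235,0,0,255])

```text
t: 6.0
eef_pos: [0.6258, -0.0575, 0.2323]
ee_rot: [-3.14, -0.002, 2.732]
contact_force: [-0.1, -0.3, -0.7]
opening: 0.0251
```

Call:
step_arm(targets=[-0.011,-0.012,0,0,255,0,0,0,0,255,0,0,0,0,255])

```text
t: 6.3
eef_pos: [0.6311, -0.0698, 0.233]
ee_rot: [3.141, -0.002, 2.733]
contact_force: [-0.3, 0.1, -1.5]
opening: 0.0247
```

```bash
cat >> h.py <<'E'
def rings(c):
    h=cv2.cvtColor(c["image"],cv2.COLOR_RGB2HSV); m=((h[...,0]>100)&(h[...,0]<130)&(h[...,1]>130)&(h[...,2]>60)).astype(np.uint8)
    k,l,st,ce=cv2.connectedComponentsWithStats(m)
    for i in range(1,k):
        if st[i,4]>60:
            hu=cv2.convexHull(np.argwhere(l==i)[:,::-1].astype(np.int32))[:,0]
            w=np.array([ray(c,u,v,.037)[:2] for u,v in hu],np.float32)
            print(st[i],"ring",np.round(cv2.minEnclosingCircle(w)[0],4),round(cv2.minEnclosingCircle(w)[1],4))
E
python3 - <<'E'
from h import *
s,c=wrist("w4"); rings(c); places(c,["retainer_b_top","specimen","holder"])
for n in("top","scene"):
    c=manip.read_camera(n); print(n); rings(c); places(c,["retainer_b_top","holder"])
E
```

```text
t 6.3 tcp [ 0.6311 -0.0698  0.233 ] [ 3.1415e+00 -1.9000e-03  2.7326e+00] F [-0.3  0.1 -1.5] op 0.024746174260054384
[ 300    0   67   53 1699] ring [0.5364 0.0345] 0.0251
[ 228   54   63   66 1999] ring [ 0.5609 -0.036 ] 0.0253
[ 163  121   61   60 1721] ring [ 0.5853 -0.1062] 0.0251
retainer_b_top []
specimen [([0.5628, -0.039, 0.017], 0.74)]
holder []
top
[228  70  19   9 171] ring [0.9455 0.0306] 0.0319
[229 194  16  17 127] ring [0.5343 0.0338] 0.0249
retainer_b_top [([0.5562, -0.0367, 0.0362], 0.51)]
holder [([0.5581, -0.039, -0.0026], 0.68)]
scene
[268   0  49  17 572] ring [-0.373   0.5666] 0.1221
[220 201  16  14 122] ring [ 0.5871 -0.1069] 0.0251
[309 270  26  18 267] ring [0.8893 0.0538] 0.0338
retainer_b_top [([0.5604, -0.0373, 0.0376], 0.5)]
holder [([0.5588, -0.04, 0.0005], 0.93)]
```

View pics/w4.png

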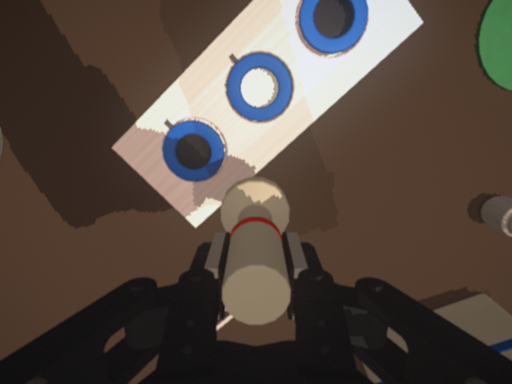

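The bright specimen is confirmed in the middle nest, window at (258,88), with black discs at both ends. I'll compute the offset from the foot to ring b in the tool frame.

```bash
python3 - <<'E'
from h import *
s,c=wrist()
f=ray(c,255.5,212,s["eef_pos"][2]-.118); print("foot",totool(s,f-s["eef_pos"]))
print("ring",totool(s,np.array([.5609,-.036,.038])-s["eef_pos"]))
h=np.where(manip.outline_of("pusher",c)[0]["pixels"]); 
E
```

```text
t 6.8 tcp [ 0.6317 -0.0699  0.234 ] [3.1415e+00 1.0000e-04 2.7333e+00] F [-0.4  0.  -1.5] op 0.024876115523167902
foot [0.00175363 0.00031796 0.11799986]
ring [0.07848602 0.00302042 0.1959846 ]
```

Call:
step_arm(targets=[0.02,0.001,0,0,255,0.02,0.001,0,0,255,0.02,0.001,0,0,255,0.017,0,0,0,255,0,0,0.02,0,255,0,0,0.02,0,255,0,0,0.012,0,255,0,0,0,0,255])

```text
t: 7.7
eef_pos: [0.5616, -0.0369, 0.1805]
ee_rot: [-3.14, -0.003, 2.733]
contact_force: [0.1, 0.5, -1.1]
opening: 0.0244
```

```bash
python3 - <<'E'
from h import *
s,c=wrist("w5"); rings(c)
f=ray(c,255.5,212,s["eef_pos"][2]-.118); print("foot",f)
for n in("top","scene"):
    c=manip.read_camera(n); im=c["image"]
    save({"image":cv2.resize(im[150:230,200:320] if n=="top" else im[120:240,180:320],None,fx=4,fy=4,interpolation=cv2.INTER_CUBIC)},n+"c")
E
```

```text
t 7.7 tcp [ 0.5616 -0.0369  0.1805] [-3.1405e+00 -2.5000e-03  2.7328e+00] F [ 0.1  0.5 -1.1] op 0.024418776087197818
[ 303   87   76   78 2992] ring [0.5359 0.0349] 0.0252
[238 166  55  44 539] ring [ 0.5558 -0.0272] 0.0228
[ 149  234   55   54 1216] ring [ 0.5825 -0.1074] 0.0258
foot [ 0.55974932 -0.03593594  0.06249577]
```

View pics/w5.png

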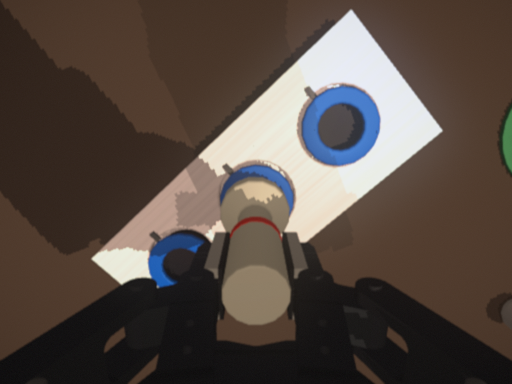

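View pics/scenec.png

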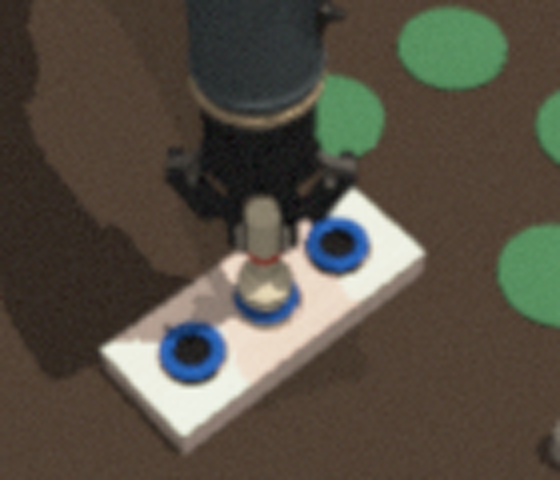

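Call:
step_arm(targets=[0,0,0.006,0,255,0,0,0.003,0,255,0,0,0.003,0,255,0,0,0.002,0,255,0,0,0,0,255])

```text
t: 8.35
eef_pos: [0.5623, -0.037, 0.1679]
ee_rot: [-3.142, 0.0, 2.733]
contact_force: [-0.6, -0.2, 3.0]
opening: 0.025
```

Call:
step_arm(targets=[0,0,0.002,0,255,0,0,0.001,0,255,0,0,0,0,255])

```text
t: 8.65
eef_pos: [0.5621, -0.0369, 0.1646]
ee_rot: [-3.141, -0.0, 2.733]
contact_force: [-0.7, 0.7, -0.0]
opening: 0.0251
```

Call:
step_arm(targets=[0,0,0.002,0,255,0,0,0.001,0,255,0,0,0,0,255])

```text
t: 8.95
eef_pos: [0.5621, -0.0369, 0.1616]
ee_rot: [-3.141, -0.0, 2.733]
contact_force: [-0.1, -0.3, -1.9]
opening: 0.0252
```

Call:
step_arm(targets=[0,0,0.001,0,255,0,0,0.001,0,255,0,0,0,0,255])

```text
t: 9.25
eef_pos: [0.5624, -0.0371, 0.161]
ee_rot: [3.141, 0.001, 2.733]
contact_force: [-2.8, -0.2, 11.2]
opening: 0.0249
```

Call:
step_arm(targets=[0,0,0.001,0,255,0,0,0,0,255])

```text
t: 9.45
eef_pos: [0.5625, -0.0372, 0.1608]
ee_rot: [3.141, 0.002, 2.732]
contact_force: [-6.0, -0.7, 21.4]
opening: 0.025
```

Call:
step_arm(targets=[0,0,-0.003,0,255,0,0,-0.01,0,255,0,0,-0.025,0,255,0,0,-0.025,0,255,-0.025,0,-0.012,0,255,-0.03,0,0,0,255,-0.023,-0.002,0,0,255,0,0,0,0,255])

```text
t: 10.25
eef_pos: [0.635, -0.0716, 0.2341]
ee_rot: [-3.141, 0.002, 2.731]
contact_force: [0.4, 0.3, -1.6]
opening: 0.0246
```

```bash
python3 - <<'E'
from h import *
s,c=wrist("w6"); rings(c)
E
```

```text
t 10.25 tcp [ 0.635  -0.0716  0.2341] [-3.1412e+00  2.1000e-03  2.7311e+00] F [ 0.4  0.3 -1.6] op 0.024622763966385963
[ 300    0   68   46 1485] ring [0.5365 0.0344] 0.0251
[ 229   48   62   65 1880] ring [ 0.5609 -0.036 ] 0.0245
[ 164  115   60   60 1748] ring [ 0.5853 -0.1063] 0.025
[486 333  26  16 169] ring [0.8813 0.0865] 0.0129
```

View pics/w6.png

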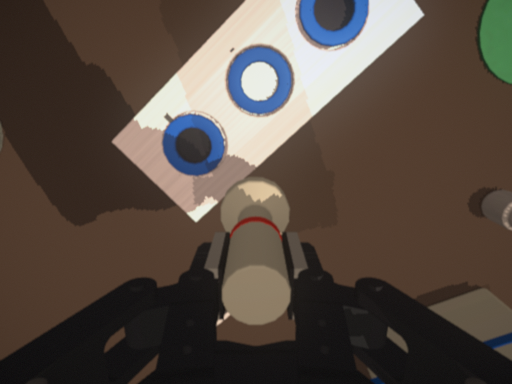

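Ring b at (260,80) is now down: its tab has disappeared and it looks smaller. The other two still stand proud. I'm carrying the pusher back to its pad.

Call:
step_arm(targets=[0.0115,0.0115,0,0,255,0.0235,0.0235,0,0,255,0.0235,0.0235,0,0,255,0.0235,0.0235,0,0,255,0.0235,0.0235,0,0,255,0.0235,0.0235,0,0,255,0.0235,0.0235,0,0,255,0.0235,0.0235,0,0,255])

```text
t: 11.1
eef_pos: [0.5389, 0.1642, 0.2342]
ee_rot: [3.141, -0.001, 2.735]
contact_force: [1.5, 0.3, -1.1]
opening: 0.0248
```

Call:
step_arm(targets=[0.0235,0.0235,0,0,255,0.0235,0.0235,0,0,255,0.0235,0.0235,0,0,255,0.0235,0.0235,0,0,255,0.0115,0.0115,0,0,255,0,0,0,0,255,0,0,0,0,255])

```text
t: 11.8
eef_pos: [0.486, 0.2999, 0.2339]
ee_rot: [-3.141, 0.0, 2.733]
contact_force: [0.5, -0.2, -0.8]
opening: 0.0249
```

```bash
python3 - <<'E'
from h import *
s,c=wrist()
p=totool(s,np.array([.4872,.2991,.004])-s["eef_pos"]); print("pad",p)
f=ray(c,255.5,212,s["eef_pos"][2]-.118); print("foot",totool(s,f-s["eef_pos"]))
E
```

```text
t 11.8 tcp [0.486  0.2999 0.2339] [-3.1407e+00  1.0000e-04  2.7334e+00] F [ 0.5 -0.2 -0.8] op 0.02488407304959767
pad [-1.37338763e-03 -5.10519568e-05  2.29950321e-01]
foot [0.00175369 0.00031799 0.11799951]
```

Call:
step_arm(targets=[-0.003,0,0.02,0,255,0,0,0.03,0,255,0,0,0.03,0,255,0,0,0.012,0,255,0,0,0.004,0,255,0,0,0,0,255])

```text
t: 12.45
eef_pos: [0.4899, 0.2987, 0.1382]
ee_rot: [-3.141, 0.0, 2.732]
contact_force: [-0.2, -0.3, -0.3]
opening: 0.0244
```

Call:
step_arm(targets=[0,0,0.002,0,255,0,0,0.001,0,255,0,0,0,0,255])

```text
t: 12.75
eef_pos: [0.4896, 0.2994, 0.1356]
ee_rot: [3.141, 0.001, 2.733]
contact_force: [-0.6, -0.9, -0.6]
opening: 0.0245
```

Call:
step_arm(targets=[0,0,0.001,0,255,0,0,0,0,255])

```text
t: 12.95
eef_pos: [0.4895, 0.2994, 0.1342]
ee_rot: [3.141, 0.0, 2.733]
contact_force: [0.8, 1.3, 1.1]
opening: 0.0252
```

Call:
step_arm(targets=[0,0,0.001,0,255,0,0,0,0,255])

```text
t: 13.15
eef_pos: [0.4896, 0.2993, 0.1341]
ee_rot: [3.141, 0.001, 2.733]
contact_force: [-3.2, -2.6, 12.5]
opening: 0.0245
```

It's on the pad. I'll ease off the pressure, open, and retract.

Call:
step_arm(targets=[0,0,-0.001,0,255,0,0,0,0,200,0,0,0,0,150,0,0,0,0,100,0,0,0,0,0,0,0,0,0,0,0,0,0,0,0,0,0,0,0,0])

```text
t: 13.95
eef_pos: [0.4893, 0.2992, 0.1338]
ee_rot: [-3.141, -0.0, 2.733]
contact_force: [0.5, 0.4, -0.4]
opening: 0.0853
```

Call:
step_arm(targets=[0,0,0,0,0,0,0,-0.01,0,0,0,0,-0.03,0,0,0,0,-0.04,0,0,0,0,-0.04,0,0,0,0,-0.03,0,0,0,0,0,0,0,0,0,0,0,0])

```text
t: 14.75
eef_pos: [0.4894, 0.2993, 0.285]
ee_rot: [3.14, 0.001, 2.733]
contact_force: [-0.6, 0.6, -1.3]
opening: 0.0854
```

```bash
python3 - <<'E'
from h import *
s,c=wrist("w7"); places(c,["pusher","pad"])
E
```

```text
t 14.75 tcp [0.4894 0.2993 0.285 ] [3.1399e+00 9.0000e-04 2.7328e+00] F [-0.6  0.6 -1.3] op 0.08544266549858405
pusher [([0.4909, 0.297, 0.0075], 0.67)]
pad [([0.6124, 0.2014, -0.0043], 0.97), ([0.3891, 0.0878, 0.0055], 0.66), ([0.3529, 0.2252, 0.0022], 0.58)]
```

View pics/w7.png

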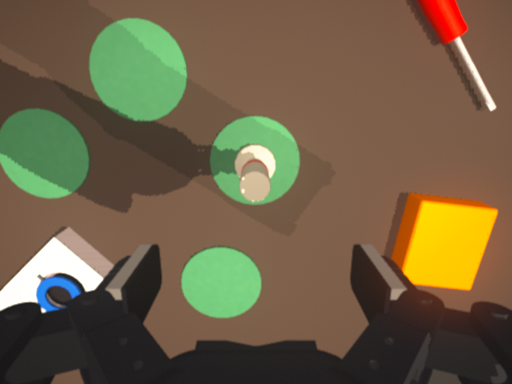

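The pusher stands upright at (255,165), well inside its pad, whose centre is at about (255,160). Handing in.

```bash
python3 -c "
from plant import manip
print(manip.hand_in(), manip.observe()['t'])"
```

```text
the job is handed in; nothing more can be done
the job is handed in; nothing more can be done
```

The bright specimen was in the middle nest. I pressed its ring (`retainer_b`) straight down with the pusher, then set the pusher back upright on the leftmost green pad and handed the job in. The clock stood at about 14.8 s just before hand-in, well under 51 s.

- **Ring home:** the upward force fell away as the ring snapped. It then climbed to 21 N at a hard stop, with the tool about 7 mm below where the foot first touched. A wrist picture afterwards showed the middle ring down and the end rings still standing proud.
- **Pusher:** my last wrist picture showed it upright with its foot wholly on the pad. The network placed it within about 5 mm of the pad centre I had measured earlier. The gripper was open and clear.
- **Bystanders:** I saw no contact with anything else. I didn't take a final whole-bench picture to compare them one by one.
- **Misreads:** the networks made a few wrong guesses, such as taking the pusher for the specimen in the top view. In the last picture the network missed the parked pad, though it shows plainly. I settled these by looking at the pictures and measuring from the pixels.

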